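# Shut the drawer and hold the two reset keys of a coffee machine on the repair bench

### The arm

A 6-joint arm with a two-finger parallel gripper is mounted at the origin on the work surface. World frame = base frame: x ahead of the robot, y to its left, z up, the work surface at z = 0. Lengths are in mm, angles in degrees, forces in N, time in s.
With the tool pointing down it reaches from about 300 to 850 mm from the base axis. Payload 4.2 kg.
Tool frame: the origin (TCP) lies between the finger pads; the fingertips stand 14 mm ahead of it and the grasp point (between the pads) lies 5 mm behind it (env.finger_overhang is the distance from the TCP to the fingertips, in mm); z points along the fingers, y is the line along which they close (so a half turn about z gives the same grasp; the last joint's range is limited). The gripper opens to 91 mm and grips with 3 to 60 N. Pads are 32 mm wide; open, the fingers measure 118 mm over their backs; the gripper's body (76 mm by 178 mm) begins 60 mm behind the grasp point.
Start: joints at [-64.973, 18.312, 89.639, -0, 72.044, -1.146], TCP at [253.625, -516.058, 227.976] pointing down, gripper open.
Joint ranges: [-177.97, 177.97], [-48.28, 115.42], [12.27, 149.76], [-77.06, 257.06], [2.81, 150.46], [-146.56, 146.56]. Speed limits (degrees/s): [147.25, 147.25, 180, 180, 180, 180].

### API

Orientations are given as [roll, pitch, yaw] about the fixed x, y, z axes, in that order (R = Rz(yaw) Ry(pitch) Rx(roll)).
In Python, from workcell import status, cams, env, finder gives the robot as it stands.
- The arm moves only by the tool apply_moves, never from a script. Its argument "increments" is a list of rows, each a list of 7 numbers: the opening, from -1 (shut) to 1 (fully open), then the shift along the world's x, y, z in m, then the turn, a rotation vector about the world's x, y, z in degrees. In form: [[gripper, x, y, z, ax, ay, az], ...]. A call has 1 to 5 rows; each row shifts and turns the commanded pose from where the row before left it; what a row does not reach is not made up. A row lasts 1/12 s, in which the tool goes at most 41.7 mm and 7.16 degrees, less where a joint would pass 70% of its speed; a pose out of reach is approached as far as the arm can. A call with a gripper value outside its range is refused whole. The fingers move at their own pace and stop on an object; "newtons" is the grip in N (left out, the last holds). Time passes only in rows, so rows that do not move let the fingers close. It gives the time, the measured TCP pose, the force, the opening and the grip force at its end, in the units of the state.
- status.state(): the state, without advancing time (a new reading comes with each control period).
- cams.grab_frame(name): name is "scene" or "top" or "wrist"; returns a dict with "color" (480x640x3 uint8, red, green, blue), "intrinsics" (3x3 intrinsics, pixels), "k1" (the pictures are not rectified: a ray, as slopes to the right and down, at radius r is drawn at 1 + k1 r^2 times it, then the intrinsics apply), "R" (3x3) and "t" (3): a world point X has camera coordinates R X + t. Camera axes: x right, y down, z forward; pixel columns grow to the right and rows downward; lengths in mm; the calibration is good to about 2 mm. A picture is of the moment at which its call begins. There is no depth.
- env.job_done(): hands the job in; it is judged then, once.
Trained networks look in the newest picture that a camera, given by its name, has taken for a name from the list of things; names that differ only in an ending like _2 or _b are one class to them, and where a whole thing is asked for, a point or a joint stands for the part that bears it (a point fixed in the world has none). Each returns a list of dicts, best first, with "score" (0 to 1); they miss things now and then, are a little off and sometimes report something else, mostly with a low value. They report only what shows in the picture. A call takes as long as a camera call.
- finder.boxes_of(query, camera): "rect" ([left, top, width, height] in pixels, round what is visible of it).
- finder.trace(query, camera): "pixels" (480x640 bool, what is visible of it) and "rect" ([left, top, width, height] in pixels, round what is visible of it).
The state is a dict: "time_s": time; "qpos": joint angles; "qvel": joint speeds; "effort": joint torques, N m; "ee_pos": TCP position; "ee_rot": TCP orientation; "force": force on the tool from outside, world axes, zero at the start; "torque": the same for the moment, N m; "gripper_width": finger opening in mm; "gripper_force": force on a finger pad.
Only numpy, scipy, OpenCV 4.12 (cv2) and the standard library are available. Lean on these libraries where they do the work, as an engineer would, in place of code of your own. Each camera call takes 0.05 s, during which the arm holds its last target. There are 200 camera calls.

### The job

The coffee machine on the repair bench needs a reset after service. With the fingers, push its grounds drawer fully home; then press the two large round keys of the keypad on its deck together, one fingertip on each, hold both fully down for three seconds and let them go. Do not press the small square key between them, press no key while the drawer is open, and leave the loose parts lying about where they are; nothing is to be gripped or picked up.

Things in the scene. Friction and masses are not known exactly. Their poses are not given: they have to be found in the camera images.
- machine: Fixed lower half of a stripped coffee machine: black deck 250 mm wide (its y) and 340 mm deep (its x), deck top 80 mm above the bench. Its +x axis points from the drawer side (towards the robot) to the rear: the direction in which the drawer is pushed shut. Origin on the bench 85 mm behind the front edge of the deck. At the rear of the deck parts rise to 125 mm above the bench, all more than 140 mm behind the origin.
- drawer_face (a point): Centre of the outer face of the drawer's front, 39 mm above the bench; moves with the drawer. The front is a plain grey slab without a handle, 156 mm wide, from 10 to 68 mm above the bench, its face square to the machine's x axis. Behind it the drawer is closed on top. With the drawer home the face lies 105 mm in front (-x) of the machine's origin, 20 mm proud of the deck's edge. Axes as the machine's.
- drawer (a joint): How far the grounds drawer stands open, m: 0 is fully home against its stop, it grows as the drawer comes out towards the robot, at most 0.08. It slides with about 2 N of friction and stays where it is left.
- keypad: Bare metal keypad plate 62 mm (its x) by 122 mm (its y), 8 mm thick, fixed flat on the machine's deck, somewhat askew. Origin at the centre of its underside, 80 mm above the bench. Three white keys in a row along its y: a large round one at each end (y = +33 and -33 mm), a small square one in the middle.
- key_left_top (a point): Centre of the top of the large round key at the keypad's +y end, at rest 26 mm above the keypad's origin (106 mm above the bench); moves with the key. The key is 26 mm across and faces up, in a round black collar 42 mm across whose top is 6 mm below the key's.
- key_right_top (a point): The same for the large round key at the keypad's -y end. The two keys' centres are 66 mm apart.
- key_left (a joint): How far the +y round key is pressed, m: 0 up, 0.006 fully down. Sprung: moves from about 0.8 N, fully down at about 2.5 N, comes back up when released.
- key_right (a joint): The same for the -y round key.
- key_mid_top (a point): Centre of the top of the small square key, 12 mm wide, midway between the round keys, at rest 6 mm lower than the tops of the round keys (100 mm above the bench). Not to be pressed.
- key_mid (a joint): How far the small square key is pressed, m: 0 up, 0.004 down.
- mug: Loose bystander, to be left alone: white ceramic cup without handle, 76 mm across, 90 mm high. Origin on its underside.
- jar: Loose bystander, to be left alone: jar of grease with steel cap, 54 mm across, 65 mm high. Origin on its underside.
- tape: Loose bystander, to be left alone: black roll of tape, 68 mm across, 19 mm high. Origin on its underside.
- burr: Loose bystander, to be left alone: steel cone-shaped grinder burr, 52 mm across, 34 mm high. Origin on its underside.
- driver: Loose bystander, to be left alone: screwdriver lying down, 180 mm long. Origin under its middle; its x axis runs along it towards the tip.
- fitting: Loose bystander, to be left alone: small brass pipe fitting, 20 mm across, 24 mm high, on the machine's deck behind the keypad. Origin on its underside.
- collar: Loose bystander, to be left alone: small steel collar, 24 mm across, 12 mm high, at the right front of the machine's deck. Origin on its underside.

How it is judged:
By the outcome, as a careful person would: the job done as asked, in the order asked, and still so for the second after the job is handed in, with the robot touching nothing.
It also fails if it takes over 51 s, if anything falls off the work surface, if the arm or the gripper's body presses on something with over 40 N, if the wrist force passes 120 N, or if a joint passes its speed limit or range.

## Working session

There is one attempt and no reset: what is moved stays moved. The work goes in short steps, Python scripts to look and compute and a tool call to move; the robot and the scene stay as the last step left them, time stands still between calls to the robot, and variables do not carry over. Pictures are saved under pics/ and viewed, at most 10 in all, crops included, and the job is handed in when it is done.

Besides the shell and the picture viewer there is one more tool, called after "Call:" by a JSON object that holds its "name" and its "arguments", one argument or row to a line. apply_moves: Moves the arm, as the interface text tells. Its arguments: {"type":"object","properties":{"increments":{"type":"array","items":{"type":"array","items":{"type":"number"}}},"newtons":{"type":"number"}},"required":["increments"]}

```bash
mkdir -p pics
cat > h.py <<'E'
import numpy as np, cv2
from workcell import status, cams, env, finder
def ray(f,uv):
    K=np.array(f["intrinsics"],float); k1=f["k1"]
    p=cv2.undistortPoints(np.array([[uv]],float),K,np.array([k1,0,0,0,0.]))[0,0]
    R=np.array(f["R"]);t=np.array(f["t"])
    return -R.T@t, R.T@np.array([p[0],p[1],1])
def at_z(f,uv,z):
    c,d=ray(f,uv); return c+d*(z-c[2])/d[2]
def proj(f,X):
    r,_=cv2.Rodrigues(np.array(f["R"],float))
    return cv2.projectPoints(np.array(X,float).reshape(-1,1,3),r,np.array(f["t"],float),np.array(f["intrinsics"],float),np.array([f["k1"],0,0,0,0.]))[0][:,0]
E
python3 - <<'E'
from h import *
for n in("scene","top"):
    f=cams.grab_frame(n); cv2.imwrite(f"pics/{n}0.png",f["color"][:,:,::-1])
    for q in("machine","drawer_face","keypad","key_left_top","key_mid_top","mug","jar","fitting","collar"):
        print(n,q,[(np.round(b["rect"],1).tolist(),round(b["score"],2)) for b in finder.boxes_of(q,n)[:3]])
    print(-np.array(f["R"]).T@f["t"])
print(status.state())
E
```

```text
scene machine [([166.9, 192.9, 235.1, 226.1], 0.96)]
scene drawer_face [([311.2, 187.2, 87.2, 58.0], 0.87), ([176.1, 186.3, 67.2, 40.4], 0.68)]
scene keypad [([285.4, 226.2, 73.1, 39.7], 0.75)]
scene key_left_top [([330.8, 234.8, 17.2, 11.9], 0.69)]
scene key_mid_top [([316.7, 240.8, 8.4, 5.4], 0.47)]
scene mug [([409.2, 252.5, 47.1, 61.3], 0.86), ([329.4, 235.3, 16.7, 9.6], 0.44)]
scene jar [([376.7, 309.8, 36.2, 44.8], 0.92), ([166.9, 187.2, 234.2, 232.6], 0.54)]
scene fitting [([295.6, 276.6, 11.9, 12.0], 0.65), ([332.8, 235.3, 15.3, 10.9], 0.64)]
scene collar [([283.9, 201.4, 10.2, 9.6], 0.53)]
[1091.62392362  561.45554667  769.54619539]
top machine [([223.5, 64.5, 197.5, 262.9], 0.56), ([299.7, 192.3, 73.0, 65.4], 0.53)]
top drawer_face [([317.7, 254.2, 90.3, 71.7], 0.59)]
top keypad [([297.7, 190.9, 76.6, 67.9], 0.84), ([342.2, 204.4, 15.4, 14.7], 0.49)]
top key_left_top [([308.3, 228.5, 16.5, 13.3], 0.58)]
top key_mid_top []
top mug [([222.6, 271.5, 42.7, 46.1], 0.65)]
top jar [([212.8, 217.2, 35.3, 30.4], 0.56), ([342.1, 208.3, 17.9, 13.7], 0.23)]
top fitting [([296.2, 167.7, 12.2, 13.4], 0.59)]
top collar [([311.9, 225.4, 13.0, 14.2], 0.36)]
[594.13045193 -13.90536987 879.22646652]
{'time_s': 1.0, 'qpos': array([-6.49730346e+01,  1.83091872e+01,  8.96407672e+01, -5.19594513e-04,
        7.20442944e+01, -1.14509972e+00]), 'qvel': array([-0.14042442,  0.01745904, -0.04502283, -0.01826913,  0.05683342,
        0.03493573]), 'effort': array([-9.44769599e-04, -4.12359774e+01, -2.32234079e+01,  7.25621777e-02,
        3.78171913e-02,  1.36190783e-05]), 'ee_pos': array([ 253.61761868, -516.0397924 ,  227.99114777]), 'ee_rot': array([1.79994260e+02, 6.09140014e-04, 2.61722253e+01]), 'force': array([ 0.50759011, -0.11965757,  0.24506758]), 'torque': array([ 0.02092261,  0.06619425, -0.03351272]), 'gripper_force': 0.0, 'gripper_width': 91.53085596415792}
```

View pics/scene0.png

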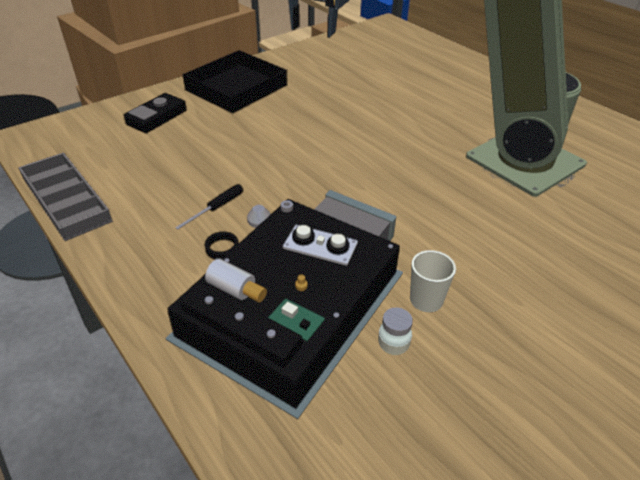

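View pics/top0.png

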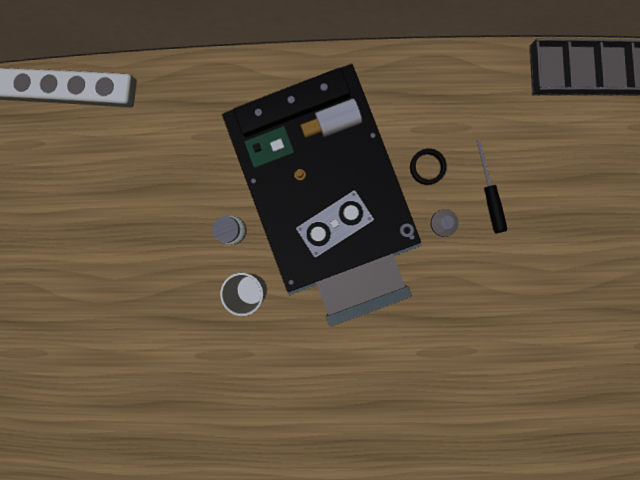

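The pictures show the deck tilted about 20° in the top view. The keys are near (318,233) and (351,212), the drawer is open with its slab from about (328,322) to (411,293), and the mug stands left of the drawer at (242,294). Next I'll refine these positions.

Run:
```python
from h import *
f=cams.grab_frame("top"); img=f["color"]
g=img.min(2).astype(np.uint8)
keys={}
m=(g>150).astype(np.uint8); m[:180]=0;m[270:]=0;m[:,:290]=0;m[:,380:]=0
n,l,s,c=cv2.connectedComponentsWithStats(m)
for i in range(1,n):
    if s[i,4]>15: print("blob",s[i].tolist(),c[i],at_z(f,c[i],106).round(1))
for n_,uv in dict(FL=(289,294),FR=(420,243),RL=(222,115),RR=(352,65)).items(): print(n_,at_z(f,uv,80).round(1))
for q in("drawer_face","keypad","machine"):
    for r in finder.trace(q,"top")[:1]:
        p=r["pixels"].astype(np.uint8); cs=cv2.findContours(p,0,1)[0]; cc=max(cs,key=cv2.contourArea)
        rr=cv2.minAreaRect(cc); print(q,r["score"],rr,cv2.boxPoints(rr).round(1).tolist())
for q,z in(("mug",90),("jar",65),("fitting",104),("collar",92),("burr",20)):
    b=finder.boxes_of(q,"top")
    if b: x=b[0]["rect"]; print(q,at_z(f,(x[0]+x[2]/2,x[1]+x[3]/2),z).round(0),b[0]["score"])
cv2.imwrite("pics/topcrop.png",cv2.resize(img[180:340,200:440],(792,528),interpolation=cv2.INTER_CUBIC)[:,:,::-1])
```

```text
blob [344, 206, 14, 14, 148] [350.69594595 212.19594595] [650.8 -28.5 106. ]
blob [331, 220, 8, 8, 39] [334.20512821 223.02564103] [ 6.332e+02 -3.000e-01  1.060e+02]
blob [311, 227, 14, 14, 149] [317.7114094  233.36241611] [616.3  28.  106. ]
FL [512.1  81.9  80. ]
FR [ 596.5 -148.    80. ]
RL [832.3 196.3  80. ]
RR [914.1 -37.4  80. ]
drawer_face 0.7 ((362.6986083984375, 289.3630065917969), (47.7527961730957, 85.55708312988281), 69.44395446777344) [[314.29998779296875, 282.0], [394.3999938964844, 252.0], [411.1000061035156, 296.70001220703125], [331.0, 326.70001220703125]]
keypad 0.87 ((334.6922607421875, 223.79832458496094), (36.38739013671875, 69.74871826171875), 57.200469970703125) [[295.5, 227.39999389648438], [354.20001220703125, 189.60000610351562], [373.8999938964844, 220.1999969482422], [315.20001220703125, 258.0]]
machine 0.71 ((328.5686340332031, 199.67962646484375), (241.3974609375, 143.5417938232422), 69.07550048828125) [[218.39999389648438, 112.5999984741211], [352.5, 61.29999923706055], [438.70001220703125, 286.79998779296875], [304.6000061035156, 338.1000061035156]]
mug [516. 158.  90.] 0.76
jar [625. 189.  65.] 0.94
fitting [718.  53. 104.] 0.63
collar [ 620. -124.   92.] 0.55
burr [ 635. -203.   20.] 0.88
```

View pics/topcrop.png

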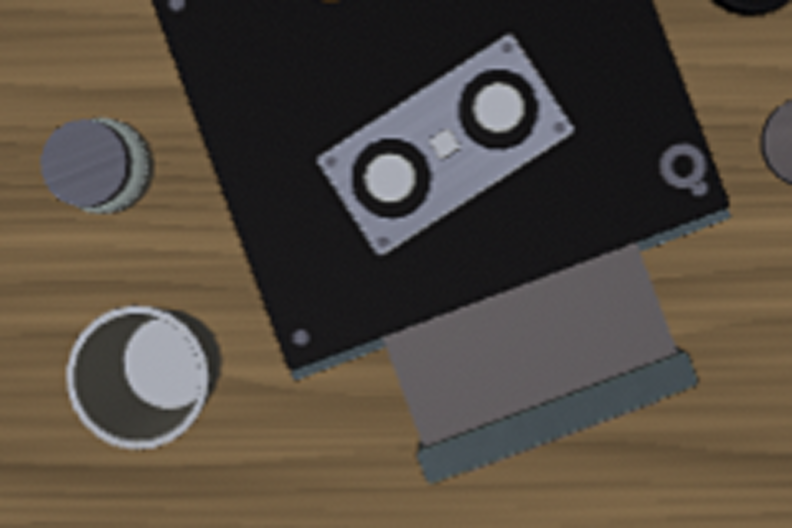

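The keys measure 66.2 mm apart, as they should. Now I'll check the deck size, face centre and keypad yaw, and cross-check the keys with the scene camera.

Run:
```python
from h import *
f=cams.grab_frame("top")
A=at_z(f,(331.2,326.2),68);B=at_z(f,(411.3,296.2),68)
print("face",A,B,np.linalg.norm(A-B),(A+B)/2)
P=np.array([at_z(f,u,80)[:2] for u in((289,293),(419.5,243),(223,115),(352,65))])
loc=np.array([[-85,125],[-85,-125],[255,125],[255,-125.]])
M,_=cv2.estimateAffinePartial2D(loc,P);print("machine",M[:,2],np.degrees(np.arctan2(M[1,0],M[0,0])),np.hypot(M[0,0],M[1,0]))
x=np.array([M[0,0],M[1,0]]);x/=np.linalg.norm(x);d=((A+B)/2)[:2]-M[:,2];print("face local",d@x,d@[-x[1],x[0]])
s=cams.grab_frame("scene");g=s["color"].min(2)
m=(g>150).astype(np.uint8);m[:220]=0;m[262:]=0;m[:,:285]=0;m[:,360:]=0
n,l,st,c=cv2.connectedComponentsWithStats(m)
for i in range(1,n):
    if st[i,4]>15: print(st[i].tolist(),c[i].round(1),at_z(s,c[i],106).round(1))
print(proj(s,[[650.8,-28.5,106],[616.3,28,106]]).round(1))
```

```text
face [452.53480742   9.49792668  68.        ] [ 503.15813934 -132.77633887   68.        ] 151.01221266491268 [477.84647338 -61.63920609  68.        ]
machine [635.1358383   -6.28828023] 19.60294870818276 0.9898970200325315
face local -166.7431413473139 0.6277935203924122
[297, 225, 13, 10, 106] [302.9 229.8] [651.1 -31.8 106. ]
[285, 230, 72, 32, 853] [322.9 246.1] [649.   23.5 106. ]
[[304.1 230.7]
 [339.  239.7]]
```

Call:
{"name": "apply_moves", "arguments": {
  "increments": [
    [1,0.03,0.03,0,0,0,0],
    [1,0.022,0.035,0,0,0,0],
    [1,0.022,0.035,0,0,0,0],
    [1,0.022,0.035,0,0,0,0],
    [1,0.022,0.035,0,0,0,0]
  ]
}}

```text
time_s: 1.97
ee_pos: [371.7, -345.0, 228.1]
ee_rot: [180.0, -0.0, 26.1]
force: [1.6, -0.2, 0.2]
gripper_width: 91.3
gripper_force: 0.0
```

Call:
{"name": "apply_moves", "arguments": {
  "increments": [
    [1,0.007,0.0376,0,0,0,-2],
    [1,0.007,0.0376,0,0,0,-2],
    [1,0.007,0.0376,0,0,0,-2],
    [1,0.007,0.0376,0,0,0,-0.5],
    [1,0.007,0.0376,0,0,0,0]
  ]
}}

```text
time_s: 2.38
ee_pos: [406.1, -156.8, 228.2]
ee_rot: [180.0, -0.0, 19.6]
force: [0.6, 0.5, 0.1]
gripper_width: 91.3
gripper_force: 0.0
```

Call:
{"name": "apply_moves", "arguments": {
  "increments": [
    [1,0.007,0.037,0,0,0,0],
    [1,0.007,0.037,0,0,0,0],
    [1,0,0,-0.038,0,0,0],
    [1,0,0,-0.038,0,0,0],
    [1,0,0,-0.038,0,0,0]
  ]
}}

```text
time_s: 2.8
ee_pos: [420.8, -83.7, 113.6]
ee_rot: [179.9, -0.2, 19.8]
force: [1.3, -0.3, 0.3]
gripper_width: 91.2
gripper_force: 0.0
```

Call:
{"name": "apply_moves", "arguments": {
  "increments": [
    [1,0,0,-0.03,0,0,0],
    [1,0,0,-0.03,0,0,0],
    [1,0,0,-0.005,0,0,0],
    [1,0,0,0,0,0,0]
  ]
}}

```text
time_s: 3.13
ee_pos: [418.9, -84.3, 47.8]
ee_rot: [-179.9, 0.2, 19.7]
force: [0.5, 0.2, 0.1]
gripper_width: 91.1
gripper_force: 0.0
```

Run:
```python
from h import *
f=cams.grab_frame("top");cv2.imwrite("pics/t1.png",cv2.resize(f["color"][180:380,200:440],(720,600))[:,:,::-1]); print(status.state()["ee_pos"],status.state()["ee_rot"])
```

```text
[420.4042259  -84.68359698  49.23734673] [-1.79992048e+02  1.97746220e-02  1.96680539e+01]
```

View pics/t1.png

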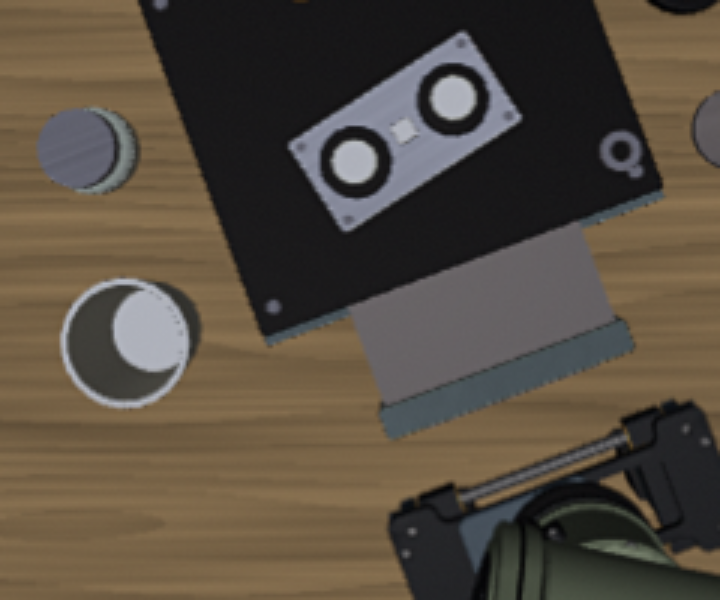

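The gripper is square to the drawer, about 45 mm short of its face. Now I'll push along machine +x.

Call:
{"name": "apply_moves", "arguments": {
  "increments": [
    [1,0.0094,0.0034,0,0,0,0],
    [1,0.0094,0.0034,0,0,0,0],
    [1,0.0094,0.0034,0,0,0,0],
    [1,0.0066,0.0024,0,0,0,0],
    [1,0.0047,0.0017,0,0,0,0]
  ]
}}

```text
time_s: 3.6
ee_pos: [461.6, -70.0, 49.8]
ee_rot: [179.9, -0.1, 19.7]
force: [-0.2, -0.5, -0.1]
gripper_width: 91.3
gripper_force: 0.0
```

Call:
{"name": "apply_moves", "arguments": {
  "increments": [
    [1,0.0047,0.0017,0,0,0,0],
    [1,0.0047,0.0017,0,0,0,0],
    [1,0.0047,0.0017,0,0,0,0],
    [1,0.0047,0.0017,0,0,0,0],
    [1,0.0047,0.0017,0,0,0,0]
  ]
}}

```text
time_s: 4.02
ee_pos: [483.0, -61.7, 48.9]
ee_rot: [-180.0, 0.0, 19.7]
force: [-2.9, -1.6, 1.4]
gripper_width: 91.1
gripper_force: 1.4
```

Call:
{"name": "apply_moves", "arguments": {
  "increments": [
    [1,0.0047,0.0017,0,0,0,0],
    [1,0.0047,0.0017,0,0,0,0],
    [1,0.0047,0.0017,0,0,0,0],
    [1,0.0047,0.0017,0,0,0,0],
    [1,0.0047,0.0017,0,0,0,0]
  ]
}}

```text
time_s: 4.43
ee_pos: [507.0, -53.3, 48.9]
ee_rot: [180.0, 0.0, 19.7]
force: [-1.5, -2.9, 0.8]
gripper_width: 91.4
gripper_force: 1.4
```

Call:
{"name": "apply_moves", "arguments": {
  "increments": [
    [1,0.0028,0.001,0,0,0,0],
    [1,0.0028,0.001,0,0,0,0],
    [1,0.0028,0.001,0,0,0,0],
    [1,0.0019,0.0007,0,0,0,0],
    [1,0.0019,0.0007,0,0,0,0]
  ]
}}

```text
time_s: 4.85
ee_pos: [518.9, -48.8, 48.9]
ee_rot: [-180.0, 0.0, 19.7]
force: [-1.6, -2.4, 0.1]
gripper_width: 91.2
gripper_force: 1.1
```

Run:
```python
from h import *
print(status.state()["force"])
```

```text
[-1.56068599 -2.36574693  0.13081502]
```

Call:
{"name": "apply_moves", "arguments": {
  "increments": [
    [1,0.0019,0.0007,0,0,0,0],
    [1,0.0019,0.0007,0,0,0,0]
  ]
}}

```text
time_s: 5.02
ee_pos: [522.0, -47.6, 48.9]
ee_rot: [-180.0, 0.1, 19.7]
force: [-7.3, -6.0, 4.2]
gripper_width: 91.4
gripper_force: 4.2
```

Call:
{"name": "apply_moves", "arguments": {
  "increments": [
    [1,0.0009,0.0003,0,0,0,0],
    [1,0.0009,0.0003,0,0,0,0]
  ]
}}

```text
time_s: 5.18
ee_pos: [522.0, -47.6, 49.0]
ee_rot: [-180.0, 0.3, 19.7]
force: [-8.9, -7.0, 7.2]
gripper_width: 91.0
gripper_force: 5.6
```

Call:
{"name": "apply_moves", "arguments": {
  "increments": [
    [1,0.0012,0.0004,0,0,0,0],
    [1,0.0012,0.0004,0,0,0,0],
    [1,0,0,0,0,0,0]
  ]
}}

```text
time_s: 5.43
ee_pos: [522.1, -47.6, 49.0]
ee_rot: [-179.9, 0.6, 19.6]
force: [-13.8, -9.1, 10.5]
gripper_width: 91.1
gripper_force: 7.8
```

The pose stopped moving while the force rose to about 16 N, so the drawer is home. Next I'll back off, rise, narrow the fingers and go above the keypad.

Call:
{"name": "apply_moves", "arguments": {
  "increments": [
    [1,-0.0141,-0.0051,0,0,0,0],
    [1,-0.0188,-0.0068,0,0,0,0],
    [1,-0.0188,-0.0068,0,0,0,0],
    [0.15,0,0,0.038,0,0,4],
    [0.15,0,0,0.038,0,0,4]
  ]
}}

```text
time_s: 5.85
ee_pos: [472.7, -64.3, 124.2]
ee_rot: [-179.8, 0.2, 27.8]
force: [2.0, -0.5, 0.7]
gripper_width: 80.8
gripper_force: 0.0
```

Call:
{"name": "apply_moves", "arguments": {
  "increments": [
    [0.15,0,0,0.038,0,0,3.7],
    [0.15,0,0,0.038,0,0,0],
    [0.15,0,0,0,0,0,0]
  ]
}}

```text
time_s: 6.1
ee_pos: [480.3, -65.1, 208.9]
ee_rot: [179.4, -0.8, 31.4]
force: [0.8, -0.3, 0.2]
gripper_width: 60.9
gripper_force: 0.0
```

Run:
```python
from h import *
f=cams.grab_frame("top");cv2.imwrite("pics/t2.png",f["color"][:,:,::-1]); print({k:status.state()[k] for k in("ee_pos","ee_rot","gripper_width","force")})
m=(f["color"].min(2)>150).astype(np.uint8); m[:180]=0;m[270:]=0;m[:,:290]=0;m[:,380:]=0
n,l,s,c=cv2.connectedComponentsWithStats(m)
for i in range(1,n):
    if s[i,4]>15: print(s[i].tolist(),at_z(f,c[i],106).round(1))
```

```text
{'ee_pos': array([478.52759071, -64.80772018, 205.54755053]), 'ee_rot': array([179.58819022,  -0.55696873,  31.38776973]), 'gripper_width': 56.868126306498525, 'force': array([ 0.65424756, -0.26692351, -0.75968742])}
[344, 205, 14, 15, 152] [650.9 -28.4 106. ]
[330, 219, 10, 9, 45] [ 6.333e+02 -2.000e-01  1.060e+02]
[311, 227, 14, 14, 153] [616.3  27.9 106. ]
```

View pics/t2.png

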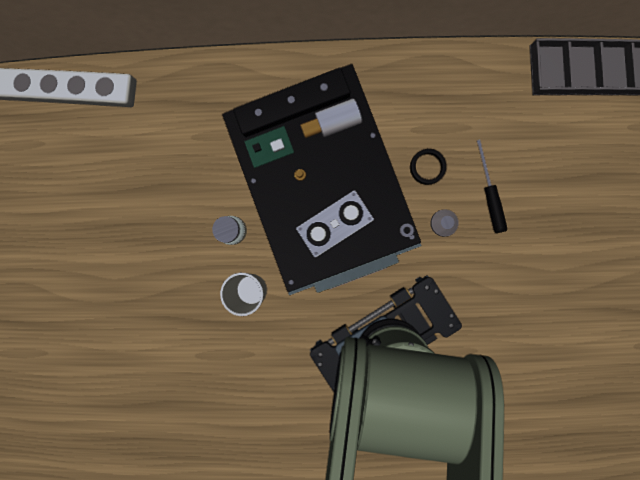

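The drawer shows closed: only the slab is proud at (357,272). Now I'll move over the keypad and check with the wrist camera.

Call:
{"name": "apply_moves", "arguments": {
  "increments": [
    [0.15,0.031,0.0128,0,0,0,0],
    [0.15,0.031,0.0128,0,0,0,0],
    [0.15,0.031,0.0128,0,0,0,0],
    [0.15,0.031,0.0128,0,0,0,0],
    [0.15,0.031,0.0128,0,0,0,0]
  ]
}}

```text
time_s: 6.57
ee_pos: [631.3, 0.4, 199.6]
ee_rot: [-179.9, 0.0, 31.4]
force: [-0.2, 0.1, -0.0]
gripper_width: 52.2
gripper_force: 0.0
```

Call:
{"name": "apply_moves", "arguments": {
  "increments": [
    [0.15,0,0,0,0,0,0],
    [0.15,0,0,-0.02,0,0,0],
    [0.15,0,0,-0.02,0,0,0],
    [0.15,0,0,0,0,0,0],
    [0.15,0,0,0,0,0,0]
  ]
}}

```text
time_s: 6.98
ee_pos: [628.9, -0.6, 159.2]
ee_rot: [-179.9, 0.2, 31.4]
force: [0.8, -0.8, 0.6]
gripper_width: 52.5
gripper_force: 0.0
```

Run:
```python
from h import *
f=cams.grab_frame("wrist");cv2.imwrite("pics/w1.png",f["color"][:,:,::-1]); print({k:status.state()[k] for k in("ee_pos","ee_rot","gripper_width","force")})
print(proj(f,[[650.9,-28.4,106],[616.3,27.9,106],[633.4,-.2,100]]).round(1))
for q in("key_left_top","key_right_top","key_mid_top","keypad"):
    for b in finder.boxes_of(q,"wrist")[:2]:
        r=b["rect"];uv=(r[0]+r[2]/2,r[1]+r[3]/2);print(q,np.round(r),round(b["score"],2),at_z(f,uv,106).round(1))
```

```text
{'ee_pos': array([629.81610847,  -0.74451872, 160.78124375]), 'ee_rot': array([-1.79970178e+02,  2.89212653e-02,  3.13719727e+01]), 'gripper_width': 52.1494686451759, 'force': array([-0.41067903,  0.21188132,  1.0483735 ])}
[[375.9 262.3]
 [273.4 262.5]
 [324.4 259.5]]
key_left_top [606. 254.  34.  55.] 0.72 [ 729.  -183.9  106. ]
key_left_top [257. 242.  41.  42.] 0.58 [617.1  25.4 106. ]
key_right_top [360. 243.  41.  38.] 0.85 [652.4 -30.9 106. ]
key_mid_top [320. 247.  20.  24.] 0.74 [637.3  -1.9 106. ]
keypad [236. 207. 184.  88.] 0.66 [641.1   1.7 106. ]
```

View pics/w1.png

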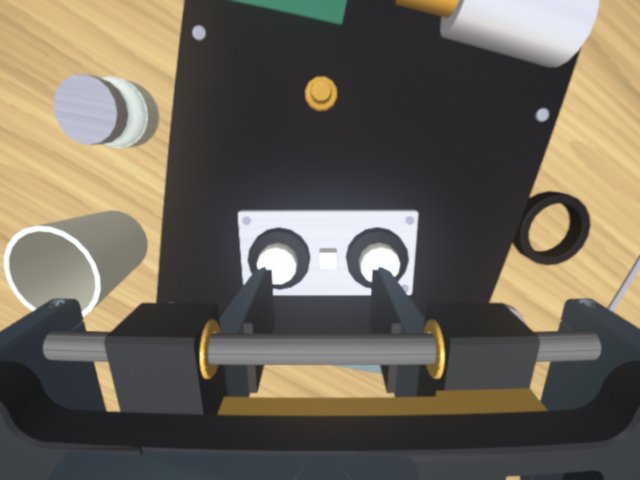

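Run:
```python
from h import *
from scipy.spatial.transform import Rotation as Ro
s=status.state();f=cams.grab_frame("wrist")
R=Ro.from_euler("xyz",s["ee_rot"],degrees=True).as_matrix();p=s["ee_pos"]
L=np.array([[16,-26.1,14],[16,26.1,14],[16,-39.5,14],[16,39.5,14],[0,0,14]])
print(proj(f,p+L@R.T).round(1))
g=f["color"].min(2);m=(g>235).astype(np.uint8);m[:225]=0;m[290:]=0;m[:,:245]=0;m[:,410:]=0
m2=(g[225:290,300:355]);print(m2.max())
for th in (215,235):
  m=(g>th).astype(np.uint8);m[:225]=0;m[286:]=0;m[:,:245]=0;m[:,410:]=0
  n,l,st,c=cv2.connectedComponentsWithStats(m)
  for i in range(1,n):
    if st[i,4]>40: print(th,st[i].tolist(),c[i].round(1),at_z(f,c[i],100).round(1))
# collars (dark annulus on bright plate)
pl=g[212:292,242:415]; 
cs=cv2.HoughCircles(cv2.resize(pl,None,fx=3,fy=3,interpolation=cv2.INTER_CUBIC),cv2.HOUGH_GRADIENT,1,200,param1=100,param2=20,minRadius=80,maxRadius=105)
if cs is not None:
  for u,v,r in cs[0][:3]: uv=(242+u/3,212+v/3);print(uv,r/3,at_z(f,uv,100).round(1))
cv2.imwrite("pics/w1c.png",cv2.resize(f["color"][195:315,230:430],(800,480),interpolation=cv2.INTER_CUBIC)[:,:,::-1])
```

```text
[[271.6 267.3]
 [370.6 267.4]
 [246.2 267.3]
 [396.  267.4]
 [321.1 295.1]]
253
215 [245, 225, 165, 61, 3919] [330.2 249.5] [642.7  -0.7 100. ]
215 [256, 249, 38, 35, 860] [276.5 264.7] [614.7  24.5 100. ]
215 [358, 249, 38, 34, 776] [375.  262.9] [650.3 -31.4 100. ]
235 [293, 225, 72, 61, 2026] [327.6 254. ] [639.   -0.8 100. ]
235 [382, 225, 28, 28, 333] [400.6 235. ] [675.3 -35.  100. ]
235 [245, 232, 15, 4, 44] [251.3 233.1] [625.3  49.5 100. ]
235 [358, 249, 38, 34, 720] [375.  262.8] [650.4 -31.4 100. ]
235 [256, 250, 37, 34, 812] [276.6 264.9] [614.6  24.4 100. ]
235 [399, 270, 10, 16, 86] [404.  277.7] [651.7 -54.5 100. ]
(np.float32(373.5), np.float32(259.16666)) 30.300001 [652.  -29.1 100. ]
(np.float32(277.5), np.float32(259.16666)) 30.6 [618.5  25.9 100. ]
```

View pics/w1c.png

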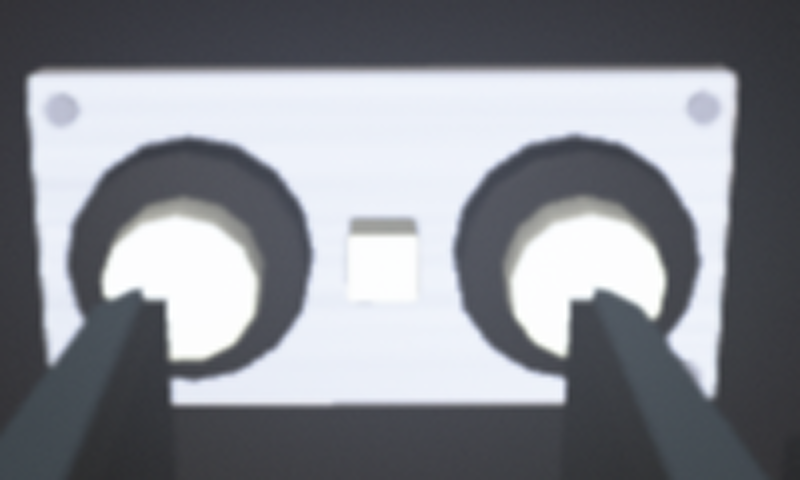

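Key tops lie at about (275,267) and (377,267), the mid key at (325.4,262). The fingertips look thinner than 13.5 mm, so I'll open them a little to centre them on the keys.

Run:
```python
from h import *
f=cams.grab_frame("wrist")
for uv,z in(((275,267),106),((377.1,267),106),((325.4,262),100)): print(at_z(f,uv,z).round(1))
print(status.state()["ee_pos"])
```

```text
[615.   25.1 106. ]
[649.9 -32.2 106. ]
[633.4  -2.5 100. ]
[630.46847802  -0.86115937 162.04063768]
```

Call:
{"name": "apply_moves", "arguments": {
  "increments": [
    [0.32,0.0025,-0.001,-0.01,0,0,0],
    [0.32,0,0,-0.01,0,0,0],
    [0.32,0,0,-0.01,0,0,0],
    [0.32,0,0,0,0,0,0],
    [0.32,0,0,0,0,0,0]
  ]
}}

```text
time_s: 7.75
ee_pos: [631.8, -1.8, 129.5]
ee_rot: [-179.9, 0.1, 31.4]
force: [-0.4, -0.2, -0.5]
gripper_width: 60.2
gripper_force: 0.0
```

Call:
{"name": "apply_moves", "arguments": {
  "increments": [
    [0.32,0,0,0,0,0,0],
    [0.32,0,0,0,0,0,0]
  ]
}}

```text
time_s: 7.92
ee_pos: [632.9, -1.8, 131.3]
ee_rot: [180.0, -0.0, 31.4]
force: [0.1, 0.1, -0.2]
gripper_width: 60.1
gripper_force: 0.0
```

Run:
```python
from h import *
f=cams.grab_frame("wrist");cv2.imwrite("pics/w2.png",cv2.resize(f["color"][215:335,220:440],(792,432),interpolation=cv2.INTER_CUBIC)[:,:,::-1]);s=status.state()
print(s["ee_pos"],s["ee_rot"],s["gripper_width"],s["force"])
```

```text
[632.92761698  -1.76993521 131.41788811] [ 1.79965692e+02 -4.62307375e-02  3.13742804e+01] 60.232075189650644 [0.68192427 0.20063582 0.12241178]
```

View pics/w2.png

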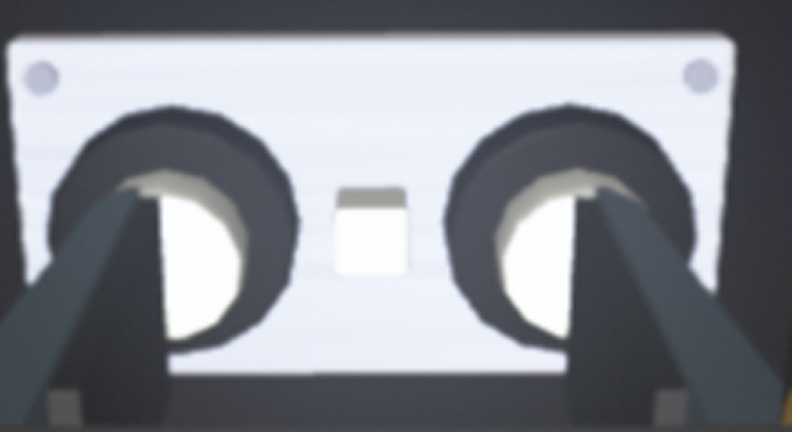

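The tips are centred over both keys and clear of the middle key, so I'll descend.

Call:
{"name": "apply_moves", "arguments": {
  "increments": [
    [0.32,0,0,-0.004,0,0,0],
    [0.32,0,0,-0.004,0,0,0],
    [0.32,0,0,-0.002,0,0,0],
    [0.32,0,0,-0.002,0,0,0],
    [0.32,0,0,-0.002,0,0,0]
  ]
}}

```text
time_s: 8.38
ee_pos: [633.0, -1.8, 118.1]
ee_rot: [180.0, -0.1, 31.4]
force: [-4.3, -0.5, 20.2]
gripper_width: 60.2
gripper_force: 9.6
```

Call:
{"name": "apply_moves", "arguments": {
  "increments": [
    [0.32,0,0,-0.001,0,0,0],
    [0.32,0,0,-0.001,0,0,0],
    [0.32,0,0,0,0,0,0],
    [0.32,0,0,0,0,0,0]
  ]
}}

```text
time_s: 8.72
ee_pos: [633.0, -1.8, 118.2]
ee_rot: [179.9, -0.1, 31.4]
force: [-3.1, 0.3, 16.6]
gripper_width: 60.2
gripper_force: 8.0
```

Run:
```python
from h import *
print(env.finger_overhang)
s=status.state();print(s["ee_pos"],s["force"],s["torque"])
f=cams.grab_frame("wrist");a=cv2.resize(f["color"][215:335,220:440],(550,300),interpolation=cv2.INTER_CUBIC)
g=cams.grab_frame("scene");b=cv2.resize(g["color"][205:275,265:375],(472,300),interpolation=cv2.INTER_CUBIC)
b=cv2.resize(b,(550,300))
cv2.imwrite("pics/p1.png",np.vstack([a,b])[:,:,::-1])
```

```text
14.0
[633.00041722  -1.79360395 118.16554039] [-3.11652639  0.27042744 16.56149482] [0.03212909 0.78829754 0.03713014]
```

View pics/p1.png

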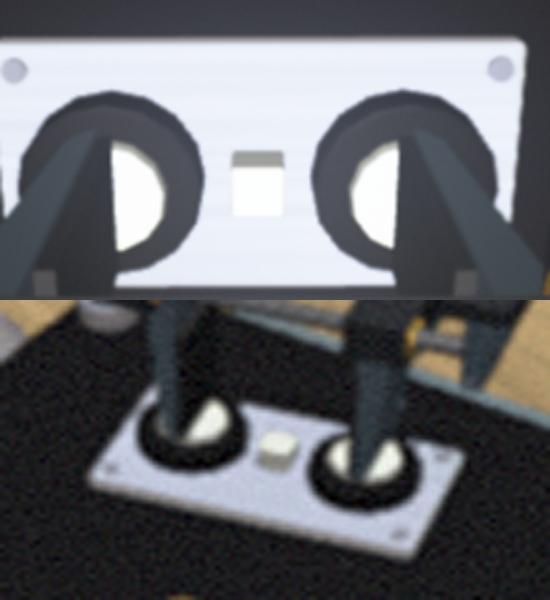

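Run:
```python
from h import *
f=cams.grab_frame("wrist");g=f["color"].min(2)
print("f",np.array(f["intrinsics"])[0,0],"cam",(-np.array(f["R"]).T@f["t"]).round(1))
m=(g>200).astype(np.uint8);n,l,st,c=cv2.connectedComponentsWithStats(m)
for i in range(1,n):
    if st[i,4]>60 and 240<c[i][0]<400 and 230<c[i][1]<340: print(st[i].tolist(), "L,T,R,B",st[i,0],st[i,1],st[i,0]+st[i,2],st[i,1]+st[i,3])
a=np.linspace(0,2*np.pi,361);y=np.array([-np.sin(np.radians(31.3)),np.cos(np.radians(31.3))])
def circ(c,r,z): 
    P=proj(f,np.c_[c[0]+r*np.cos(a),c[1]+r*np.sin(a),a*0+z]);return P.min(0).round(1),P.max(0).round(1)
c0=np.array([633,-2])
for s in(33,-33):
    for r,z in((13,106),(13,104),(13,102),(13,100),(21,100),(21,88)): print(s,r,z,*circ(c0+s*y,r,z))
x=np.array([y[1],-y[0]]);q=[np.r_[c0+i*6*x+j*6*y,z] for z in(100,96) for i in(-1,1) for j in(-1,1)]
print("mid",proj(f,q).round(1).tolist())
cv2.imwrite("pics/raw_down.png",f["color"][:,:,::-1])
```

```text
f 347.2660282757572 cam [702.2  40.5 275.4]
[216, 232, 214, 97, 9645] L,T,R,B 216 232 430 329
[265, 274, 20, 41, 590] L,T,R,B 265 274 285 315
[361, 274, 18, 40, 505] L,T,R,B 361 274 379 314
33 13 106 [235.7 274.1] [284.1 318.3]
33 13 104 [236.5 272.7] [284.4 316.5]
33 13 102 [237.4 271.3] [284.8 314.7]
33 13 100 [238.2 270. ] [285.2 313. ]
33 21 100 [223.8 256. ] [299.6 325.5]
33 21 88 [229.2 249.1] [300.8 315.3]
-33 13 106 [358.7 274.3] [407.  318.4]
-33 13 104 [358.3 272.9] [406.2 316.6]
-33 13 102 [358.  271.5] [405.3 314.9]
-33 13 100 [357.6 270.1] [404.5 313.1]
-33 21 100 [343.1 256.2] [418.9 325.6]
-33 21 88 [341.9 249.3] [413.4 315.4]
mid [[332.1, 302.0], [310.6, 301.9], [332.4, 282.1], [310.4, 282.0], [331.9, 298.8], [310.8, 298.8], [332.2, 279.2], [310.6, 279.2]]
```

Row differences to the middle key changed by about 6 mm compared with before the press. The load is centred and the stop is rigid, so both keys are fully down. Now I'll hold for over 3 s.

Call:
{"name": "apply_moves", "arguments": {
  "increments": [
    [0.32,0,0,0,0,0,0],
    [0.32,0,0,0,0,0,0],
    [0.32,0,0,0,0,0,0],
    [0.32,0,0,0,0,0,0],
    [0.32,0,0,0,0,0,0]
  ]
}}

```text
time_s: 9.28
ee_pos: [633.0, -1.8, 118.2]
ee_rot: [179.9, -0.1, 31.4]
force: [-4.5, 0.9, 16.3]
gripper_width: 59.8
gripper_force: 8.0
```

Call:
{"name": "apply_moves", "arguments": {
  "increments": [
    [0.32,0,0,0,0,0,0],
    [0.32,0,0,0,0,0,0],
    [0.32,0,0,0,0,0,0],
    [0.32,0,0,0,0,0,0],
    [0.32,0,0,0,0,0,0]
  ]
}}

```text
time_s: 9.7
ee_pos: [633.0, -1.8, 118.2]
ee_rot: [179.9, -0.1, 31.4]
force: [-3.8, -0.6, 15.9]
gripper_width: 60.6
gripper_force: 8.0
```

Call:
{"name": "apply_moves", "arguments": {
  "increments": [
    [0.32,0,0,0,0,0,0],
    [0.32,0,0,0,0,0,0],
    [0.32,0,0,0,0,0,0],
    [0.32,0,0,0,0,0,0],
    [0.32,0,0,0,0,0,0]
  ]
}}

```text
time_s: 10.12
ee_pos: [633.0, -1.8, 118.2]
ee_rot: [179.9, -0.1, 31.4]
force: [-4.1, 0.3, 16.6]
gripper_width: 60.2
gripper_force: 8.0
```

Call:
{"name": "apply_moves", "arguments": {
  "increments": [
    [0.32,0,0,0,0,0,0],
    [0.32,0,0,0,0,0,0],
    [0.32,0,0,0,0,0,0],
    [0.32,0,0,0,0,0,0],
    [0.32,0,0,0,0,0,0]
  ]
}}

```text
time_s: 10.53
ee_pos: [633.0, -1.8, 118.2]
ee_rot: [179.9, -0.1, 31.4]
force: [-3.9, 0.4, 16.9]
gripper_width: 60.4
gripper_force: 8.0
```

Call:
{"name": "apply_moves", "arguments": {
  "increments": [
    [0.32,0,0,0,0,0,0],
    [0.32,0,0,0,0,0,0],
    [0.32,0,0,0,0,0,0],
    [0.32,0,0,0,0,0,0],
    [0.32,0,0,0,0,0,0]
  ]
}}

```text
time_s: 10.95
ee_pos: [633.0, -1.8, 118.1]
ee_rot: [179.9, -0.1, 31.4]
force: [-2.9, -0.0, 16.7]
gripper_width: 60.0
gripper_force: 8.0
```

Call:
{"name": "apply_moves", "arguments": {
  "increments": [
    [0.32,0,0,0,0,0,0],
    [0.32,0,0,0,0,0,0],
    [0.32,0,0,0,0,0,0],
    [0.32,0,0,0,0,0,0],
    [0.32,0,0,0,0,0,0]
  ]
}}

```text
time_s: 11.37
ee_pos: [633.0, -1.8, 118.1]
ee_rot: [179.9, -0.1, 31.4]
force: [-4.0, -0.4, 14.7]
gripper_width: 60.1
gripper_force: 8.0
```

Call:
{"name": "apply_moves", "arguments": {
  "increments": [
    [0.32,0,0,0,0,0,0],
    [0.32,0,0,0,0,0,0],
    [0.32,0,0,0,0,0,0],
    [0.32,0,0,0,0,0,0],
    [0.32,0,0,0,0,0,0]
  ]
}}

```text
time_s: 11.78
ee_pos: [633.0, -1.8, 118.2]
ee_rot: [179.9, -0.1, 31.4]
force: [-4.1, -0.4, 16.2]
gripper_width: 60.2
gripper_force: 8.0
```

Call:
{"name": "apply_moves", "arguments": {
  "increments": [
    [0.32,0,0,0,0,0,0],
    [0.32,0,0,0,0,0,0],
    [0.32,0,0,0,0,0,0],
    [0.32,0,0,0,0,0,0],
    [0.32,0,0,0,0,0,0]
  ]
}}

```text
time_s: 12.2
ee_pos: [633.0, -1.8, 118.2]
ee_rot: [179.9, -0.1, 31.4]
force: [-4.5, -0.3, 15.4]
gripper_width: 60.3
gripper_force: 8.0
```

Now I'll release in small steps and watch force against height, to confirm the key travel.

Call:
{"name": "apply_moves", "arguments": {
  "increments": [
    [0.32,0,0,0.002,0,0,0],
    [0.32,0,0,0,0,0,0]
  ]
}}

```text
time_s: 12.37
ee_pos: [633.0, -1.8, 118.4]
ee_rot: [179.9, -0.1, 31.4]
force: [-0.3, -0.3, 4.5]
gripper_width: 60.5
gripper_force: 2.3
```

Call:
{"name": "apply_moves", "arguments": {
  "increments": [
    [0.32,0,0,0.002,0,0,0],
    [0.32,0,0,0,0,0,0]
  ]
}}

```text
time_s: 12.53
ee_pos: [633.0, -1.8, 119.6]
ee_rot: [180.0, -0.1, 31.4]
force: [-0.1, 0.5, 3.9]
gripper_width: 60.0
gripper_force: 1.9
```

Call:
{"name": "apply_moves", "arguments": {
  "increments": [
    [0.32,0,0,0.0015,0,0,0],
    [0.32,0,0,0,0,0,0]
  ]
}}

```text
time_s: 12.7
ee_pos: [633.0, -1.8, 120.7]
ee_rot: [180.0, -0.0, 31.4]
force: [0.9, 0.6, 2.7]
gripper_width: 59.8
gripper_force: 1.6
```

Call:
{"name": "apply_moves", "arguments": {
  "increments": [
    [0.32,0,0,0.0015,0,0,0],
    [0.32,0,0,0,0,0,0]
  ]
}}

```text
time_s: 12.87
ee_pos: [632.9, -1.8, 122.1]
ee_rot: [180.0, -0.0, 31.4]
force: [1.6, 0.0, 2.5]
gripper_width: 59.9
gripper_force: 1.2
```

Call:
{"name": "apply_moves", "arguments": {
  "increments": [
    [0.32,0,0,0.0015,0,0,0],
    [0.32,0,0,0,0,0,0]
  ]
}}

```text
time_s: 13.03
ee_pos: [632.5, -1.8, 123.4]
ee_rot: [-180.0, 0.0, 31.4]
force: [0.6, -0.1, 1.7]
gripper_width: 60.3
gripper_force: 0.8
```

Call:
{"name": "apply_moves", "arguments": {
  "increments": [
    [0.32,0,0,0.003,0,0,0],
    [0.32,0,0,0,0,0,0]
  ]
}}

```text
time_s: 13.2
ee_pos: [631.9, -1.8, 126.3]
ee_rot: [-180.0, 0.1, 31.4]
force: [0.4, -0.1, 0.1]
gripper_width: 60.3
gripper_force: 0.0
```

Spring force ran from 4.6 N down to 1.7 N over about 6 mm, which confirms full travel on both keys for about 3.8 s. Now I'll retreat and take a last look.

Call:
{"name": "apply_moves", "arguments": {
  "increments": [
    [0.32,0,0,0.03,0,0,0],
    [0.32,0,0,0.04,0,0,0],
    [0.32,0,0,0.04,0,0,0],
    [0.32,-0.035,-0.012,0,0,0,0],
    [0.32,-0.035,-0.012,0,0,0,0]
  ]
}}

```text
time_s: 13.62
ee_pos: [564.2, -25.8, 238.9]
ee_rot: [179.8, -0.3, 31.5]
force: [-1.4, -0.6, -1.8]
gripper_width: 60.3
gripper_force: 0.0
```

Call:
{"name": "apply_moves", "arguments": {
  "increments": [
    [0.32,-0.035,-0.012,0,0,0,0],
    [0.32,-0.035,-0.012,0,0,0,0],
    [0.32,-0.03,-0.01,0,0,0,0],
    [0.32,0,0,0,0,0,0],
    [0.32,0,0,0,0,0,0]
  ]
}}

```text
time_s: 14.03
ee_pos: [461.1, -60.0, 236.6]
ee_rot: [-180.0, 0.0, 31.3]
force: [0.4, 0.2, 0.0]
gripper_width: 60.5
gripper_force: 0.0
```

Run:
```python
from h import *
f=cams.grab_frame("top");a=f["color"].astype(int);b=cv2.imread("pics/t2.png")[:,:,::-1].astype(int)
d=np.abs(a-b).max(2)>40;d[300:,290:]=0;print("changed px",d.sum(),np.argwhere(d)[:5].tolist(),status.state()["ee_pos"])
cv2.imwrite("pics/end.png",f["color"][:,:,::-1])
```

```text
changed px 665 [[275, 426], [275, 427], [276, 424], [276, 425], [276, 426]] [462.52334214 -59.83085951 236.68348855]
```

View pics/end.png

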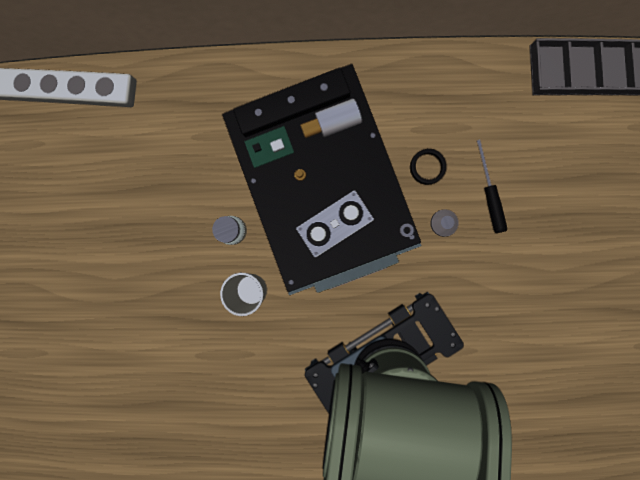

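The drawer is shut at (357,272), everything else is in place, and the only changes are the gripper's own position.

```bash
python3 -c "
from workcell import env; print(env.job_done())"
```

```text
the job is handed in; nothing more can be done
None
```

The drawer was pushed fully home, then both round keys were pressed together, held fully down for about 3.8 s and released; the middle key and loose parts were left alone, and the job was handed in at about 14 s.

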